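# Change the battery pack of the work lamp

### The arm

A 6-joint arm with a two-finger parallel gripper is mounted at the origin on the work surface; the furniture and walls round the work are solid. World frame = base frame: x ahead of the robot, y to its left, z up, the work surface at z = 0. Lengths are in m, angles in degrees, forces in N, time in s.
With the tool pointing down it reaches from about 0.275 to 0.825 m from the base axis. Payload 4.9 kg.
Tool frame: the origin (TCP) lies midway between the tips of the shut fingers; the grasp point (between the pads) lies 19 mm behind it (hold_point_z is the distance from the TCP to the grasp point, in m); z points along the fingers, y is the line along which they close (so a half turn about z gives the same grasp; the last joint's range is limited). The gripper opens to 85 mm and grips with 20 to 120 N. Pads are 22 mm wide; open, the fingers measure 114 mm over their backs; the gripper's body (76 mm by 85 mm) begins 54 mm behind the grasp point. The pads swing forward as they close: fully open they stand 13 mm farther back than shut.
Start: joints at [-78.965, 18.69, -11.035, 60.275, 0, 82.311], TCP at [0.177, -0.521, 0.231] pointing down, gripper open.
Joint ranges: [-152.03, 152.03], [-55.5, 102.48], [-74.3, 77.21], [-110.64, 120.58], [-84.22, 78.4], [-180, 180]. Speed limits (degrees/s): [147.25, 147.25, 180, 180, 180, 180].

### API

Orientations are given as a 3x3 rotation matrix whose columns are the frame's x, y, z axes.
In Python, from plant import sense, read_camera, finish_job, hold_point_z gives the robot as it stands.
- The arm moves only by the shell command python3 -m handwheel 'ROWS'. ROWS is a JSON object of lists of equal length, an entry for each row: "claw": the closure, from -1 (fully open) to 1 (shut); "dp": the shift along the tool's x, y, z in mm, a list of three; "twist": the turn about the tool's z in rad. In form: {"claw": [claw, ...], "dp": [[tx, ty, tz], ...], "twist": [twist, ...]}. A call has 1 to 10 rows; each row shifts and turns the commanded pose from where the row before left it, along the tool's axes as they then stand; what a row does not reach is not made up. A row lasts 1/12 s, in which the tool goes at most 41.7 mm and 7.16 degrees, less where a joint would pass 70% of its speed; a pose out of reach is approached as far as the arm can. A call is refused whole if a number of a shift passes 41.7 or a number of a turn 0.125, either way. A call with a gripper value outside its range is refused whole. The fingers move at their own pace and stop on an object; the grip force is fixed at half the most. Time passes only in rows, so rows that do not move let the fingers close. It gives the time, the measured TCP pose, the force, the opening and the grip force at its end, in the units of the state.
- sense(): the state, without advancing time (a new reading comes with each control period).
- read_camera(name): name is "scene" or "top" or "wrist"; returns a dict with "pixels" (420x560x3 uint8, red, green, blue), "z_map" (420x560 float32, m along the optical axis (not along the pixel's ray), 0 where there is no reading), "vfov" (degrees; the focal length in pixels is half the picture's height over the tangent of half this angle, whatever the lens; pixels are square), "cx", "cy" (the principal point, pixels), "k1" (the pictures are not rectified: a ray, as slopes to the right and down, at radius r is drawn at 1 + k1 r^2 times it, then the intrinsics apply), "pose" (4x4, takes a point from camera to world coordinates). Camera axes: x right, y up, looking along -z (the intrinsics and any distortion apply to the point x, -y, -z); pixel columns grow to the right and rows downward; lengths in m; the calibration is good to about 2 mm. A picture is of the moment at which its call begins.
- finish_job(): hands the job in; it is judged then, once.
The state is a dict: "t": time; "qpos": joint angles; "joint_velocities": joint speeds; "joint_efforts": joint torques, N m; "position": TCP position; "tool_rot": TCP orientation; "wrist_force": force on the tool from outside, world axes, zero at the start; "wrist_torque": the same for the moment, N m; "finger_gap": finger opening in m; "finger_force": force on a finger pad.
Only numpy, scipy, OpenCV 4.12 (cv2) and the standard library are available. Lean on these libraries where they do the work, as an engineer would, in place of code of your own. Each camera call takes 0.05 s, during which the arm holds its last target. There are 200 camera calls.

### The job

The work lamp's battery is flat: draw the pack off the sloping rails at the back of the lamp, against its spring catch, carry it clear and set it down upright on a free part of the bench. Then take the fresh pack that stands on the bench and slide it up the lamp's rails, contact end first, until it is fully home against the stop and the catch has snapped in and holds it. Let go of both packs, and leave the other things on the bench where they are.

Things in the scene. Friction and masses are not known exactly. Their poses are not given: they have to be found in the camera images.
- lamp: cordless LED work lamp, about 225 x 230 x 200 mm high, too heavy to shift: dark tube stand (foot tubes on the bench 104 mm either side of the middle), grey finned head that faces away from the robot, and at its back, towards the robot, a grey wedge with the battery shoe. Origin on the bench under its middle; x the way it shines, z up. The head begins 30 mm beyond the origin (+x).
- shoe: battery shoe: a black deck 68 mm wide, sloping up at 30 degrees towards the lamp head, with two aluminium channel rails. Origin on the deck's middle line where the pack's origin lies when fully home (a seated pack has the shoe's position and orientation). x up the slope, the way a pack slides on; y across; z square to the deck. Deck from x = -95 mm (open low end) to the stop's face at x = +45 mm.
- rail_mouth (a point): point on the deck's middle line at shoe x = -28 mm, where the flared rail mouth begins; straight rails run from x = -12 to +40 mm, 66 mm wide outside, 10.5 mm high. Between the channel walls 53 mm, between the lips 37 mm; lip undersides 7 mm above the deck: 1.5 mm play each side, 1 mm in height.
- deck_start (a point): point on the deck at shoe x = -75 mm: a pack laid flat on the deck with its origin here is just in front of the rails and slides 75 mm up to the stop. Deck, rails and packs are slippery (friction about 0.18): a pack on the deck that is neither held nor caught slides back down and falls off.
- detent (a joint): the shoe's spring catch, a round steel bar across the deck at shoe x = +21 mm. 0 = risen, 4 mm proud of the deck; about 0.004 m while a pack's flange presses it down (6 to 10 N). It rises into a groove under a pack that is fully home. Pushing a pack over it or pulling one off takes about 6 to 12 N along the slope; the stop beyond it is rigid.
- flat_pack: flat battery pack, at first caught on the shoe. Both packs are alike: black and grey plastic, 90 long (x), 50 wide (y), 58 mm high (z), 0.3 to 0.45 kg. Origin in the middle of the underside; x towards the contact end, which goes onto the rails first. Flat upright shell sides 50 mm apart, 14 to 58 mm above the underside, to grip across y; fingers 20 mm or more above it clear the rails.
- fresh_pack: charged battery pack, same shape and axes; at first it stands upright by itself on the bench, contact end roughly away from the robot. Foot of both packs: flange 50 mm wide, 6 mm thick, its +x end rounded; above it a neck 34 mm wide up to 14 mm; a cross groove for the catch in the underside at x = +21 mm.
- folding_rule: folded wooden rule, 22 x 204 x 16 mm, lying on the bench; origin in the middle of its underside, y along it. Bystander.
- line_reel: red chalk-line reel, 73 x 141 x 52 mm, lying on the bench; origin in the middle of its underside. Bystander.
- brush: paste brush, 36 x 198 x 15 mm, lying on the bench; origin in the middle of its underside, y along it. Bystander.
- enamel_cup: enamel mug, 70 x 93 x 78 mm, standing on the bench; origin in the middle of its underside. Bystander.
There are look-alikes about, which are no part of the job. Leave any green look-alike of the flat_pack alone.

How it is judged:
By the outcome, as a careful person would: the job done as asked, in the order asked, and still so for the second after the job is handed in, with the robot touching nothing.
It also fails if it takes over 58 s, if anything falls off the work surface, if the arm or the gripper's body presses on something with over 40 N, if the wrist force passes 120 N, or if a joint passes its speed limit or range.

## Working session

There is one attempt and no reset: what is moved stays moved. The work goes in short steps, Python scripts to look and compute and a shell command to move; the robot and the scene stay as the last step left them, time stands still between calls to the robot, and variables do not carry over. Pictures are saved under pics/ and viewed, at most 10 in all, crops included, and the job is handed in when it is done.

```bash
mkdir -p pics
cat > h.py <<'E'
import numpy as np, cv2
from plant import sense, read_camera
def cloud(c):
    z=c["z_map"]; H,W=z.shape; f=H/2/np.tan(np.radians(c["vfov"])/2)
    u,v=np.meshgrid(np.arange(W),np.arange(H))
    K=np.array([[f,0,c["cx"]],[0,f,c["cy"]],[0,0,1.]])
    p=cv2.undistortPoints(np.stack([u,v],-1).reshape(-1,1,2).astype(float),K,np.array([c["k1"],0,0,0.])).reshape(H,W,2)
    P=np.stack([p[...,0]*z,-p[...,1]*z,-z],-1)
    w=P@c["pose"][:3,:3].T+c["pose"][:3,3]; w[z<=0]=np.nan
    return w
def snap(n,save):
    c=read_camera(n); cv2.imwrite(f"pics/{save}.png",c["pixels"][...,::-1]); np.savez(f"pics/{save}.npz",w=cloud(c),px=c["pixels"]); return c
E
python3 - <<'E'
from h import *
for n in("scene","top"):
    c=snap(n,n+"0"); print(n,c["pose"].round(3).tolist(),c["vfov"],c["k1"])
print(sense())
E
```

```text
scene [[-0.723, 0.367, -0.584, -0.267], [-0.69, -0.362, 0.627, 0.839], [0.019, 0.857, 0.515, 0.781], [0.0, 0.0, 0.0, 1.0]] 49.940938844918094 -0.08022445146140177
top [[0.009, 0.991, -0.134, 0.272], [-1.0, 0.007, -0.014, -0.017], [-0.013, 0.134, 0.991, 1.734], [0.0, 0.0, 0.0, 1.0]] 45.58770065211786 0.03077882970896942
{'t': 0.1, 'qpos': array([-7.89665024e+01,  1.87283351e+01, -1.10865548e+01,  6.02759234e+01,
        1.20562340e-03,  8.23111187e+01]), 'joint_velocities': array([ 0.06381863, -0.15236405,  0.15629207, -0.05827788,  0.09018346,
       -0.09670306]), 'joint_efforts': array([ 6.08192586e-04, -4.44240367e+01,  2.63038391e+01,  7.89952377e-03,
       -1.21526764e-04,  7.80373568e-06]), 'position': array([ 0.17645659, -0.52036259,  0.23057448]), 'tool_rot': array([[ 9.47085017e-01,  3.20982695e-01, -2.82686969e-04],
       [ 3.20982735e-01, -9.47083761e-01,  1.55972025e-03],
       [ 2.32914972e-04, -1.56792532e-03, -9.99998744e-01]]), 'wrist_force': array([-1.02014908,  0.36096802, -0.0150051 ]), 'wrist_torque': array([0.04085268, 0.01560098, 0.05405772]), 'finger_force': 0.0, 'finger_gap': 0.0855880449876908}
```

View pics/top0.png

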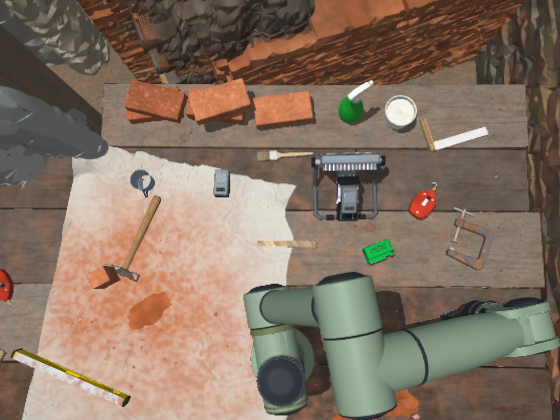

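View pics/scene0.png

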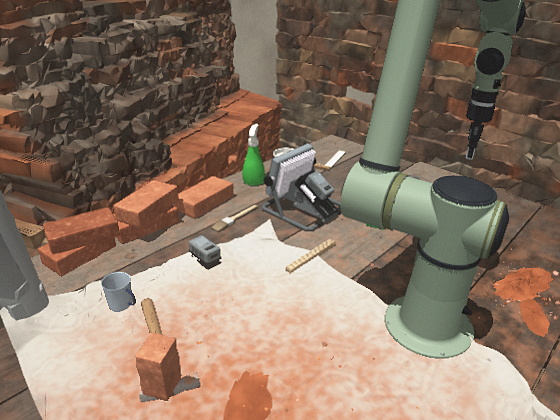

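Top view: the lamp is at (348,185) with the flat pack on its back at (348,200). A grey pack stands alone at (221,182). The green block at (379,251) is the look-alike. The scene camera shows the grey pack at (205,250). Grey, standing by itself and the same shape as the pack on the lamp, it fits fresh_pack. I'll confirm it in a crop and measure.

Run:
```python
from h import *
d=np.load("pics/top0.npz"); w,px=d["w"],d["px"]
cv2.imwrite("pics/crop.png",cv2.resize(px[135:265,190:400,::-1],None,fx=3.8,fy=3.8,interpolation=cv2.INTER_CUBIC))
def rect(P):
    r=cv2.minAreaRect((P[:,:2]*1000).astype(np.float32)); return [np.round(x,1) for x in r]
s=w[160:205,205:240].reshape(-1,3); t=s[(s[:,2]>.045)]
print("fresh",len(t),rect(t),np.median(t[:,2]),t[:,2].max(), "bench",np.nanmedian(w[160:205,195:205,2]))
# lamp grid
print("lamp rows: z & x along col 348")
for v in range(150,224,3): print(v,w[v,348].round(3),w[v,340].round(3)[2],w[v,357].round(3)[2])
for v in (212,214,160): print(v,[(u,*w[v,u].round(3)) for u in range(312,388,5)])
d=np.load("pics/scene0.npz"); w=d["w"]; s=w.reshape(-1,3)
m=(abs(s[:,0]-t[:,0].mean())<.08)&(abs(s[:,1]-t[:,1].mean())<.08)&(s[:,2]>.045)&(s[:,2]<.08); print("scene fresh",m.sum(),rect(s[m]),np.median(s[m,2]))
```

```text
fresh 378 [array([586.1, 213. ]), array([50.7, 90.9]), np.float64(87.3)] 0.05592069717524473 0.06900538999912809 bench 0.0013562383810997725
lamp rows: z & x along col 348
150 [ 0.717 -0.23  -0.001] -0.004 -0.001
153 [ 0.657 -0.206  0.194] 0.184 0.197
156 [ 0.646 -0.205  0.2  ] 0.193 0.192
159 [ 0.639 -0.206  0.191] 0.19 0.192
162 [ 0.628 -0.206  0.193] 0.193 0.188
165 [ 0.622 -0.207  0.179] 0.178 0.137
168 [ 0.611 -0.206  0.184] 0.181 0.137
171 [ 0.621 -0.218  0.091] 0.099 0.002
174 [ 0.611 -0.217  0.093] 0.096 -0.008
177 [ 0.598 -0.216  0.103] 0.108 0.108
180 [ 0.582 -0.212  0.134] 0.133 0.14
183 [ 0.572 -0.212  0.137] 0.129 0.133
186 [ 0.564 -0.213  0.127] 0.103 0.094
189 [ 0.551 -0.211  0.146] 0.092 0.097
192 [ 0.541 -0.211  0.145] 0.097 0.09
195 [ 0.533 -0.212  0.134] 0.093 0.087
198 [ 0.523 -0.212  0.134] 0.088 -0.001
201 [ 0.514 -0.212  0.127] 0.093 0.081
204 [ 0.505 -0.213  0.123] 0.081 -0.001
207 [ 0.497 -0.214  0.11 ] 0.083 -0.009
210 [ 0.487 -0.214  0.109] 0.079 -0.007
213 [ 0.479 -0.216  0.099] 0.049 -0.003
216 [ 0.476 -0.222  0.042] 0.033 0.015
219 [ 0.467 -0.224  0.03 ]
[... 2585 characters left out ...]
np.float64(0.194)), (347, np.float64(0.635), np.float64(-0.202), np.float64(0.193)), (352, np.float64(0.635), np.float64(-0.218), np.float64(0.193)), (357, np.float64(0.635), np.float64(-0.234), np.float64(0.193)), (362, np.float64(0.635), np.float64(-0.25), np.float64(0.192)), (367, np.float64(0.634), np.float64(-0.265), np.float64(0.197)), (372, np.float64(0.634), np.float64(-0.28), np.float64(0.199)), (377, np.float64(0.635), np.float64(-0.296), np.float64(0.193)), (382, np.float64(0.648), np.float64(-0.323), np.float64(0.138)), (387, np.float64(0.68), np.float64(-0.366), np.float64(0.004))]
scene fresh 411 [array([586.3, 214.8]), array([52.3, 94.3]), np.float64(85.8)] 0.05749464753182254
```

View pics/crop.png

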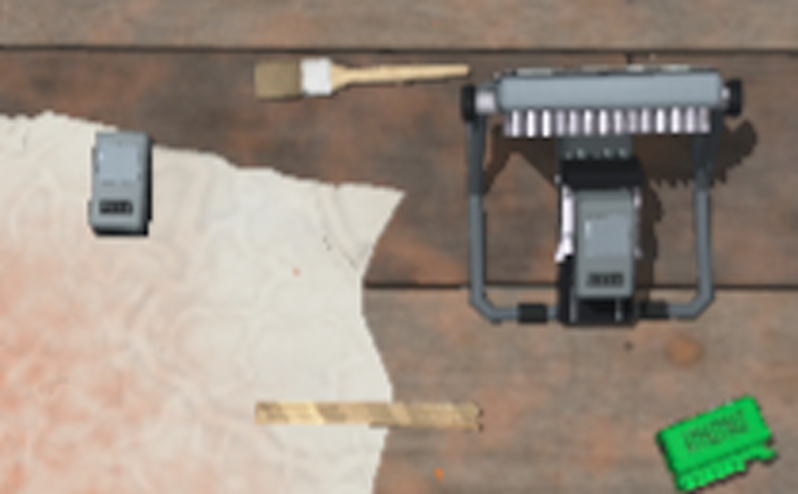

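The crop confirms it. The loose grey pack at crop (121,183) has the same shell as the one on the lamp at crop (605,240), with its rear label towards the robot, so it is the fresh pack. The green one at crop (715,440) is the look-alike. Next I'll go above the lamp for a close look.

```bash
python3 -m handwheel '{"claw":[-1,-1,-1,-1,-1,-1,-1,-1,-1,-1],"dp":[[0,0,-10],[0,0,-10],[0,0,-10],[27,-24,-2],[27,-24,-2],[27,-24,-2],[27,-24,-2],[27,-24,-2],[27,-24,-2],[27,-24,-2]],"twist":[0.109,0.109,0.109,0,0,0,0,0,0,0]}'
python3 -m handwheel '{"claw":[-1,-1,-1,-1,-1,-1,-1,-1],"dp":[[27,-24,-1],[27,-24,0],[27,-24,0],[27,-24,0],[27,-24,0],[27,-20,0],[0,0,0],[0,0,0]],"twist":[0,0,0,0,0,0,0,0]}'
python3 - <<'E'
from h import *
snap("wrist","w1"); s=sense(); print(s["position"],s["tool_rot"].round(4),s["wrist_force"])
E
```

```text
t: 0.93
position: [0.3665, -0.3514, 0.2751]
tool_rot: [[1.0, -0.0, -0.0], [-0.0, -1.0, 0.0], [-0.0, -0.0, -1.0]]
wrist_force: [-0.5, -0.2, -0.3]
finger_gap: 0.0856
finger_force: 0.0
t: 1.6
position: [0.5283, -0.2116, 0.2755]
tool_rot: [[1.0, 0.003, -0.001], [0.003, -1.0, 0.0], [-0.001, -0.0, -1.0]]
wrist_force: [0.5, -0.2, 0.0]
finger_gap: 0.0853
finger_force: 0.0
[ 0.52747592 -0.21244072  0.27559363] [[ 1.0e+00  1.2e-03 -1.5e-03]
 [ 1.2e-03 -1.0e+00  3.0e-04]
 [-1.5e-03 -3.0e-04 -1.0e+00]] [-0.46912219 -1.30737466 -0.85132748]
```

View pics/w1.png

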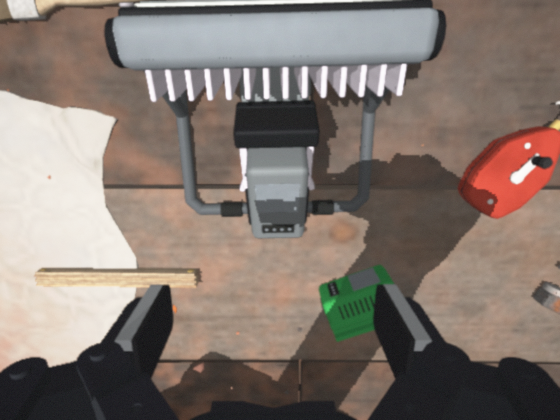

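The wrist view shows the pack on the shoe at (278,190), black stop block at (277,123), head fins above, and both tube feet clear of the fingers' path. I'll measure the pack's sides from this cloud.

Run:
```python
from h import *
d=np.load("pics/w1.npz"); w=d["w"]; s=w.reshape(-1,3)
m=(s[:,0]>.475)&(s[:,0]<.555)&(abs(s[:,1]+.213)<.05)
ox,oz=.547,.075
# height above deck in shoe frame (nominal)
X=(s[:,0]-ox)*.866+(s[:,2]-oz)*.5; Z=-(s[:,0]-ox)*.5+(s[:,2]-oz)*.866
t=m&(Z>.045)&(Z<.07)
A=np.c_[s[t,0],s[t,1],np.ones(t.sum())]; c=np.linalg.lstsq(A,s[t,2],rcond=None)[0]; print("top plane slope",np.degrees(np.arctan(c[0])),c, "Z med",np.median(Z[t]),"X",np.percentile(X[t],[0.5,99.5]))
L=[]
for x0 in np.arange(-.04,.035,.008):
    k=t&(X>x0)&(X<x0+.008)
    if k.sum()>5: y=s[k,1]; L.append((s[k,0].mean(),(y.min()+y.max())/2)); print(x0.round(3),y.min().round(4),y.max().round(4))
L=np.array(L); print("yaw",np.degrees(np.polyfit(L[:,0],L[:,1],1)[0]),"ymid",L[:,1].mean())
# head back edge and stop yaw
for lo,hi,zl,zh in((.59,.68,.15,.25),):
    k=(s[:,0]>lo)&(s[:,0]<hi)&(s[:,2]>zl)&(s[:,2]<zh)&(abs(s[:,1]+.21)<.15)
    print("head",cv2.minAreaRect((s[k,:2]*1000).astype(np.float32)), s[k,0].min())
k=(X>.04)&(X<.075)&(abs(s[:,1]+.213)<.06)&(Z>.0)&(Z<.06); print("stop",k.sum(),cv2.minAreaRect((s[k,:2]*1000).astype(np.float32)), np.percentile(Z[k],[5,50,95]))
```

```text
top plane slope 29.512435277263418 [ 0.56605932  0.01143904 -0.16090323] Z med 0.06223145248564521 X [-0.0417497  0.0433582]
-0.04 -0.2421 -0.1927
-0.032 -0.2423 -0.1919
-0.024 -0.242 -0.1923
-0.016 -0.242 -0.1926
-0.008 -0.2418 -0.1912
0.0 -0.2417 -0.1918
0.008 -0.2416 -0.1914
0.016 -0.2417 -0.1915
0.024 -0.2411 -0.1912
0.032 -0.2408 -0.191
yaw 1.268299533250794 ymid -0.21673289354970393
head ((637.2684936523438, -213.29092407226562), (60.27138137817383, 183.2604217529297), 1.5200616121292114) 0.6053172296882183
stop 4981 ((576.705322265625, -215.245361328125), (50.175907135009766, 68.2046127319336), 1.1599133014678955) [0.00376994 0.03703481 0.05711504]
```

```bash
python3 -m handwheel '{"claw":[-1,-1,-1,-1,-1,-1,-1],"dp":[[3,3,30],[0,0,35],[0,0,35],[0,0,30],[0,0,30],[0,0,22],[0,0,0]],"twist":[-0.022,0,0,0,0,0,0]}'
python3 -m handwheel '{"claw":[-0.2,0,0.1,0.2,0.2],"dp":[[0,0,0],[0,0,0],[0,0,0],[0,0,0],[0,0,0]],"twist":[0,0,0,0,0]}'
```

```text
t: 2.23
position: [0.526, -0.2153, 0.0897]
tool_rot: [[1.0, 0.019, -0.008], [0.019, -1.0, 0.004], [-0.008, -0.004, -1.0]]
wrist_force: [-0.9, 0.2, -0.0]
finger_gap: 0.0853
finger_force: 0.0
t: 2.65
position: [0.5317, -0.2167, 0.0965]
tool_rot: [[1.0, 0.022, 0.003], [0.022, -1.0, -0.002], [0.003, 0.002, -1.0]]
wrist_force: [-1.7, 0.8, 6.5]
finger_gap: 0.0494
finger_force: 62.3
```

```bash
python3 -m handwheel '{"claw":[0.5,0.5,0.5,0.5,0.5,0.5],"dp":[[-4.3,0,2.5],[-4.3,0,2.5],[-4.3,0,2.5],[-4.3,0,2.5],[-4.3,0,2.5],[0,0,0]],"twist":[0,0,0,0,0,0]}'
python3 -m handwheel '{"claw":[0.5,0.5,0.5,0.5,0.5,0.5,0.5],"dp":[[-8.7,0,5],[-8.7,0,5],[-8.7,0,5],[-8.7,0,5],[-8.7,0,5],[-8.7,0,5],[0,0,0]],"twist":[0,0,0,0,0,0,0]}'
```

```text
t: 3.15
position: [0.5077, -0.217, 0.0827]
tool_rot: [[1.0, 0.021, -0.002], [0.021, -1.0, -0.002], [-0.002, 0.002, -1.0]]
wrist_force: [-5.4, 0.3, 5.1]
finger_gap: 0.0491
finger_force: 62.5
t: 3.73
position: [0.4544, -0.2179, 0.052]
tool_rot: [[1.0, 0.02, -0.003], [0.02, -1.0, -0.001], [-0.003, 0.001, -1.0]]
wrist_force: [-6.4, -0.0, 3.8]
finger_gap: 0.0496
finger_force: 63.0
```

```bash
python3 -m handwheel '{"claw":[0.5,0.5,0.5,0.5,0.5,0.5,0.5,0.5,0.5,0.5],"dp":[[-7,0,-33],[-7,0,-33],[-7,0,-33],[6,-33,0],[6,-33,0],[6,-33,0],[6,-33,0],[6,-33,0],[6,-33,0],[6,-33,0]],"twist":[0,0,0,0,0,0,0,0,0,0]}'
python3 -m handwheel '{"claw":[0.5,0.5,0.5,0.5,0.5,0.5],"dp":[[6,-33,0],[0,-5,30],[0,0,30],[0,0,30],[0,0,0],[0,0,0]],"twist":[0,0,0,0,0,0]}'
python3 - <<'E'
from h import *
snap("scene","s2")
im=cv2.imread("pics/s2.png"); cv2.imwrite("pics/s2c.png",cv2.resize(im[140:300,150:390],None,fx=3.3,fy=3.3))
E
```

```text
t: 4.57
position: [0.4727, 0.0154, 0.1509]
tool_rot: [[1.0, 0.022, 0.0], [0.022, -1.0, -0.0], [0.0, 0.0, -1.0]]
wrist_force: [0.9, -0.2, -3.5]
finger_gap: 0.0493
finger_force: 65.0
t: 5.07
position: [0.4762, 0.0521, 0.0599]
tool_rot: [[1.0, 0.022, -0.004], [0.022, -1.0, 0.0], [-0.004, -0.0, -1.0]]
wrist_force: [-0.2, 0.3, -2.7]
finger_gap: 0.0491
finger_force: 64.4
```

View pics/s2c.png

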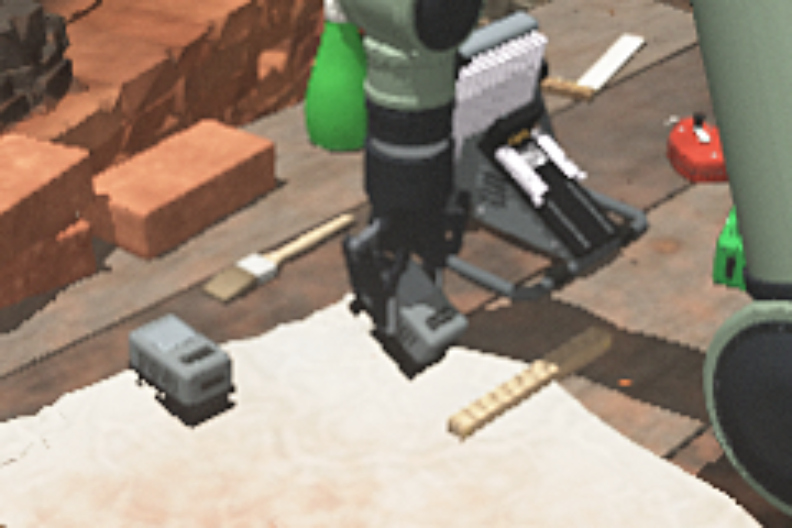

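The pack hangs in the gripper at crop (420,320), still tilted 30°, and the shoe at crop (540,180) is empty. Next I'll lower it until its rear edge touches and press it to turn level.

```bash
for i in 1; do python3 -m handwheel '{"claw":[0.5,0.5,0.5,0.5],"dp":[[0,0,6],[0,0,6],[0,0,6],[0,0,0]],"twist":[0,0,0,0]}'; python3 -m handwheel '{"claw":[0.5,0.5,0.5,0.5],"dp":[[0,0,3],[0,0,3],[0,0,0],[0,0,0]],"twist":[0,0,0,0]}'; done
```

```text
t: 5.45
position: [0.4778, 0.0517, 0.0424]
tool_rot: [[1.0, 0.021, -0.0], [0.021, -1.0, -0.0], [-0.0, 0.0, -1.0]]
wrist_force: [-0.6, -0.2, -3.6]
finger_gap: 0.0493
finger_force: 64.7
t: 5.78
position: [0.4821, 0.052, 0.039]
tool_rot: [[1.0, 0.022, 0.007], [0.022, -1.0, 0.0], [0.007, -0.0, -1.0]]
wrist_force: [2.3, 0.9, 8.5]
finger_gap: 0.0491
finger_force: 66.8
```

```bash
python3 -m handwheel '{"claw":[0.5,0.5,0.5,0.5],"dp":[[1,0,3],[1,0,3],[0,0,0],[0,0,0]],"twist":[0,0,0,0]}'; python3 -m handwheel '{"claw":[0.5,0.5,0.5,0.5],"dp":[[1,0,3],[1,0,3],[0,0,0],[0,0,0]],"twist":[0,0,0,0]}'
```

```text
t: 6.12
position: [0.4878, 0.0521, 0.0346]
tool_rot: [[1.0, 0.022, 0.014], [0.022, -1.0, 0.001], [0.014, -0.0, -1.0]]
wrist_force: [5.6, 1.6, 14.6]
finger_gap: 0.0496
finger_force: 68.3
t: 6.45
position: [0.492, 0.0519, 0.0295]
tool_rot: [[1.0, 0.022, 0.018], [0.022, -1.0, 0.0], [0.018, 0.0, -1.0]]
wrist_force: [8.6, 1.8, 17.5]
finger_gap: 0.0495
finger_force: 69.5
```

```bash
python3 -m handwheel '{"claw":[0.5,0.5,0.5,0.5],"dp":[[0,0,3],[0,0,3],[0,0,0],[0,0,0]],"twist":[0,0,0,0]}'; python3 -m handwheel '{"claw":[0.5,0.5,0.5,0.5],"dp":[[0,0,3],[0,0,2],[0,0,0],[0,0,0]],"twist":[0,0,0,0]}'
python3 - <<'E'
from h import *
snap("scene","s3")
im=cv2.imread("pics/s3.png"); cv2.imwrite("pics/s3c.png",cv2.resize(im[190:270,230:330],None,fx=5,fy=5))
E
```

```text
t: 6.78
position: [0.4909, 0.0516, 0.023]
tool_rot: [[1.0, 0.022, 0.016], [0.022, -1.0, -0.0], [0.016, 0.001, -1.0]]
wrist_force: [7.6, -0.2, 14.5]
finger_gap: 0.0496
finger_force: 70.5
t: 7.12
position: [0.489, 0.0517, 0.0171]
tool_rot: [[1.0, 0.022, 0.013], [0.022, -1.0, -0.0], [0.013, 0.001, -1.0]]
wrist_force: [6.4, -0.1, 11.5]
finger_gap: 0.0493
finger_force: 70.1
```

View pics/s3c.png

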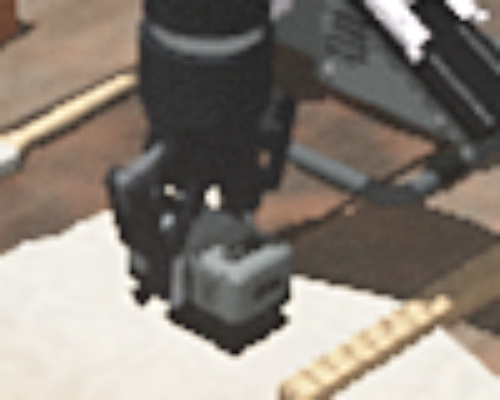

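Nearly level now (crop 240,280). Next: release, lift and go above the fresh pack.

```bash
python3 -m handwheel '{"claw":[-0.1,-0.4,-1,-1,-1,-1,-1,-1,-1,-1],"dp":[[0,0,0],[0,0,0],[0,0,0],[0,0,0],[0,0,-10],[0,0,-30],[0,0,-40],[0,0,-40],[0,0,-40],[0,0,-40]],"twist":[0,0,0,0,0,0,0,0,0,0]}'
python3 -m handwheel '{"claw":[-1,-1,-1,-1,-1,-1,-1],"dp":[[8,-32,0],[8,-32,0],[8,-32,0],[8,-32,0],[8,-32,0],[0,0,0],[0,0,0]],"twist":[0,0,0,0,0,0,0]}'
python3 - <<'E'
from h import *
c=snap("wrist","w4"); w=np.load("pics/w4.npz")["w"]; s=w.reshape(-1,3)
def r(k): return cv2.minAreaRect((s[k,:2]*1000).astype(np.float32))
for n,x,y in(("fresh",.586,.213),("flat",.48,.05)):
    k=(abs(s[:,0]-x)<.08)&(abs(s[:,1]-y)<.08)&(s[:,2]>.045)&(s[:,2]<.075); 
    if k.sum()>20: print(n,k.sum(),r(k),np.percentile(s[k,2],[5,50,95]))
print(sense()["position"])
c=snap("top","t4"); s=cloud(c).reshape(-1,3)
for n,x,y in(("flat",.48,.05),):
    k=(abs(s[:,0]-x)<.08)&(abs(s[:,1]-y)<.08)&(s[:,2]>.045)&(s[:,2]<.075); print(n,k.sum()); print(r(k),np.percentile(s[k,2],[5,50,95]))
E
```

```text
t: 8.0
position: [0.481, 0.0521, 0.2162]
tool_rot: [[1.0, 0.022, -0.001], [0.022, -1.0, 0.0], [-0.001, -0.0, -1.0]]
wrist_force: [1.0, 0.4, -1.1]
finger_gap: 0.0855
finger_force: 0.0
t: 8.58
position: [0.5187, 0.15, 0.2164]
tool_rot: [[0.993, 0.116, -0.007], [0.116, -0.992, 0.05], [-0.001, -0.051, -0.999]]
wrist_force: [0.3, 0.2, 0.3]
finger_gap: 0.0853
finger_force: 0.0
fresh 6940 ((588.6224975585938, 212.13124084472656), (50.70024108886719, 92.21858978271484), 87.18951416015625) [0.05480699 0.05910532 0.06068235]
flat 5223 ((483.0238037109375, 50.23838806152344), (88.83903503417969, 51.71752166748047), 1.6549946069717407) [0.05230584 0.0590361  0.06060328]
[0.51837747 0.14952889 0.21624852]
flat 380
((479.7658386230469, 49.77520751953125), (89.45592498779297, 47.839717864990234), 0.7558379173278809) [0.0486541  0.05628623 0.06332304]
```

View pics/w4.png

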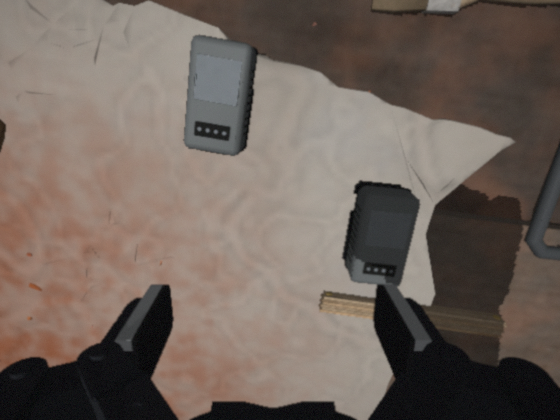

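The flat pack stands upright at (383,235), and the fresh pack is at (220,95). The tool stopped short of its target and skewed, so I'll check the joints.

```bash
python3 -c "
from plant import *
s=sense();print(s['qpos'].round(1),s['joint_velocities'].round(1),s['position'],s['wrist_force'])"
```

```text
[  6.6  18.  -14.3  57.7   2.9 180. ] [-0.4 -0.2 -0.3 -0.2  0.2  0. ] [0.51834295 0.14927448 0.21623236] [ 0.27590249 -0.35839373  0.37555309]
```

```bash
python3 -m handwheel '{"claw":[-1,-1,-1,-1,-1,-1,-1,-1,-1,-1],"dp":[[0,0,0],[0,0,0],[0,0,0],[0,0,0],[0,0,0],[0,0,0],[0,0,0],[0,0,0],[0,0,0],[0,0,0]],"twist":[-0.123,-0.123,-0.123,-0.123,-0.123,-0.123,-0.123,-0.123,-0.123,-0.123]}'
python3 -m handwheel '{"claw":[-1,-1,-1,-1,-1,-1,-1,-1,-1,-1],"dp":[[0,0,0],[0,0,0],[0,0,0],[0,0,0],[0,0,0],[0,0,0],[0,0,0],[0,0,0],[0,0,0],[0,0,0]],"twist":[-0.123,-0.123,-0.123,-0.123,-0.123,-0.123,-0.123,-0.123,-0.123,-0.123]}'
python3 -c "
from plant import *
s=sense();print(s['qpos'].round(1),s['position'],s['tool_rot'].round(3))"
```

```text
t: 9.52
position: [0.5185, 0.1488, 0.2163]
tool_rot: [[0.219, 0.976, -0.007], [0.974, -0.219, 0.051], [0.048, -0.018, -0.999]]
wrist_force: [0.4, -0.3, -0.0]
finger_gap: 0.0858
finger_force: 0.0
t: 10.35
position: [0.5185, 0.1488, 0.2164]
tool_rot: [[-0.846, 0.533, -0.007], [0.532, 0.845, 0.051], [0.033, 0.039, -0.999]]
wrist_force: [-0.3, -0.2, -0.2]
finger_gap: 0.0849
finger_force: 0.0
[  6.5  18.  -14.3  57.7   2.9  38.7] [0.51845763 0.14883895 0.21635832] [[-0.846  0.533 -0.007]
 [ 0.532  0.845  0.051]
 [ 0.033  0.039 -0.999]]
```

The last joint hit its limit and left a 3° roll in the tool. The opposite limit should undo it, so I'll turn that way.

```bash
python3 -m handwheel '{"claw":[-1,-1,-1,-1,-1,-1,-1,-1,-1,-1],"dp":[[0,0,0],[0,0,0],[0,0,0],[0,0,0],[0,0,0],[0,0,0],[0,0,0],[0,0,0],[0,0,0],[0,0,0]],"twist":[-0.124,-0.124,-0.124,-0.124,-0.124,-0.124,-0.124,-0.124,-0.124,-0.124]}' >/dev/null
python3 -m handwheel '{"claw":[-1,-1,-1,-1,-1,-1,-1,-1,-1,-1],"dp":[[0,0,0],[0,0,0],[0,0,0],[0,0,0],[0,0,0],[0,0,0],[0,0,0],[0,0,0],[0,0,0],[0,0,0]],"twist":[-0.124,-0.124,-0.124,-0.124,-0.124,-0.124,-0.124,-0.124,-0.124,-0.124]}' >/dev/null
python3 -m handwheel '{"claw":[-1,-1,-1,-1,-1,-1,-1,-1,-1,-1],"dp":[[0,0,0],[0,0,0],[0,0,0],[0,0,0],[0,0,0],[0,0,0],[0,0,0],[0,0,0],[0,0,0],[0,0,0]],"twist":[-0.124,-0.124,-0.124,-0.124,-0.124,-0.124,-0.124,-0.124,-0.124,-0.124]}'
python3 -m handwheel '{"claw":[-1,-1],"dp":[[0,0,0],[0,0,0]],"twist":[-0.124,0]}'
python3 -c "
from plant import *
s=sense();print(s['qpos'].round(1),s['position'],s['tool_rot'].round(3))"
python3 -m handwheel '{"claw":[-1,-1],"dp":[[0,0,0],[0,0,0]],"twist":[-0.124,0]}'
python3 -c "
from plant import *
s=sense();print(s['qpos'].round(1),s['position'],s['tool_rot'].round(3))"
```

```text
t: 12.85
position: [0.5185, 0.1488, 0.2163]
tool_rot: [[1.0, 0.017, -0.007], [0.017, -0.999, 0.051], [-0.006, -0.051, -0.999]]
wrist_force: [0.5, -0.9, 0.6]
finger_gap: 0.0855
finger_force: 0.0
t: 13.02
position: [0.5177, 0.1551, 0.2164]
tool_rot: [[0.992, 0.125, -0.006], [0.125, -0.991, 0.046], [-0.0, -0.047, -0.999]]
wrist_force: [-0.1, -0.0, -0.5]
finger_gap: 0.0853
finger_force: 0.0
[   7.3   18.1  -14.2   57.7    2.7 -179.8] [0.51773089 0.15512217 0.21637629] [[ 0.992  0.125 -0.006]
 [ 0.125 -0.991  0.046]
 [-0.    -0.047 -0.999]]
t: 13.18
position: [0.5106, 0.1898, 0.2165]
tool_rot: [[0.979, 0.206, 0.001], [0.206, -0.978, 0.023], [0.006, -0.023, -1.0]]
wrist_force: [-0.2, 0.2, -0.4]
finger_gap: 0.0854
finger_force: 0.0
[  11.9   18.4  -13.7   57.6    1.3 -180. ] [0.51060837 0.18984857 0.21645055] [[ 0.979  0.206  0.001]
 [ 0.206 -0.978  0.023]
 [ 0.006 -0.023 -1.   ]]
```

```bash
python3 -m handwheel '{"claw":[-1,-1],"dp":[[0,0,0],[0,0,0]],"twist":[-0.12,0]}'
python3 -c "
from plant import *
s=sense();print(s['qpos'].round(1),s['position'],s['tool_rot'].round(4))"
```

```text
t: 13.35
position: [0.5017, 0.2204, 0.2164]
tool_rot: [[0.961, 0.277, 0.008], [0.277, -0.961, -0.001], [0.007, 0.003, -1.0]]
wrist_force: [-0.6, 0.2, 0.5]
finger_gap: 0.0855
finger_force: 0.0
[  16.1   18.8  -13.2   57.6   -0.2 -180. ] [0.50171739 0.22040148 0.21636768] [[ 9.609e-01  2.768e-01  7.700e-03]
 [ 2.768e-01 -9.609e-01 -8.000e-04]
 [ 7.200e-03  2.900e-03 -1.000e+00]]
```

```bash
python3 -m handwheel '{"claw":[-1,-1,-1,-1,-1,-1,-1,-1,-1,-1],"dp":[[0,0,0],[0,0,0],[0,0,0],[0,0,0],[0,0,0],[0,0,0],[0,0,0],[0,0,0],[0,0,0],[0,0,0]],"twist":[0.124,0.124,0.124,0.124,0.124,0.124,0.124,0.124,0.124,0.124]}' >/dev/null
python3 -m handwheel '{"claw":[-1,-1,-1,-1,-1,-1,-1,-1,-1,-1],"dp":[[0,0,0],[0,0,0],[0,0,0],[0,0,0],[0,0,0],[0,0,0],[0,0,0],[0,0,0],[0,0,0],[0,0,0]],"twist":[0.124,0.124,0.124,0.124,0.124,0.124,0.124,0.124,0.124,0.124]}' >/dev/null
python3 -m handwheel '{"claw":[-1,-1,-1,-1,-1,-1,-1,-1],"dp":[[0,0,0],[0,0,0],[0,0,0],[0,0,0],[0,0,0],[0,0,0],[0,0,0],[0,0,0]],"twist":[0.124,0.124,0.124,0.124,0.124,0.124,0.124,0.124]}'
python3 -m handwheel '{"claw":[-1,-1,-1,-1,-1],"dp":[[-26,-1,30],[-26,-1,30],[-25,-1,30],[0,0,26],[0,0,0]],"twist":[0,0,0,0,0]}'
python3 -c "
from plant import *
s=sense();print(s['qpos'].round(1),s['position'],s['tool_rot'].round(4))"
```

```text
t: 15.68
position: [0.5031, 0.2165, 0.2163]
tool_rot: [[-0.998, 0.063, 0.008], [0.063, 0.998, -0.003], [-0.008, -0.002, -1.0]]
wrist_force: [0.2, -0.0, -1.0]
finger_gap: 0.0854
finger_force: 0.0
t: 16.1
position: [0.578, 0.2076, 0.0951]
tool_rot: [[-0.998, 0.058, -0.001], [0.058, 0.998, -0.005], [0.001, -0.005, -1.0]]
wrist_force: [-1.6, -0.4, -1.3]
finger_gap: 0.0854
finger_force: 0.0
[ 13.   32.  -11.2  46.9  -0.3  16.3] [0.57798487 0.20760225 0.09514903] [[-9.983e-01  5.760e-02 -8.000e-04]
 [ 5.760e-02  9.983e-01 -4.700e-03]
 [ 6.000e-04 -4.800e-03 -1.000e+00]]
```

```bash
python3 -m handwheel '{"claw":[-1,-1,-1,-1,-1],"dp":[[-1,6,20],[0,0,20],[0,0,20],[0,0,13],[0,0,0]],"twist":[-0.008,0,0,0,0]}'
python3 -m handwheel '{"claw":[-0.2,0,0.1,0.3,0.5],"dp":[[0,0,0],[0,0,0],[0,0,0],[0,0,0],[0,0,0]],"twist":[0,0,0,0,0]}'
```

```text
t: 16.52
position: [0.5805, 0.2147, 0.0266]
tool_rot: [[-0.999, 0.048, 0.004], [0.048, 0.999, -0.004], [-0.004, -0.003, -1.0]]
wrist_force: [-0.3, -0.4, 0.7]
finger_gap: 0.0852
finger_force: 0.0
t: 16.93
position: [0.5843, 0.2156, 0.0301]
tool_rot: [[-0.999, 0.048, 0.012], [0.048, 0.999, -0.002], [-0.012, -0.002, -1.0]]
wrist_force: [-1.4, -1.4, 6.2]
finger_gap: 0.0492
finger_force: 64.2
```

Held, but high and near the middle. I'll regrip a little lower and further back so the pack can tilt more easily on the slope.

```bash
python3 -m handwheel '{"claw":[-0.3,-0.6,-0.6,-0.6,-0.6],"dp":[[0,0,0],[0,0,0],[8,1,6],[0,0,0],[0,0,0]],"twist":[0,0,0,0,0]}'
python3 -m handwheel '{"claw":[-0.2,0,0.1,0.3,0.5,0.5],"dp":[[0,0,0],[0,0,0],[0,0,0],[0,0,0],[0,0,0],[0,0,0]],"twist":[0,0,0,0,0,0]}'
python3 - <<'E'
from h import *
c=snap("scene","s5"); s=cloud(c).reshape(-1,3)
k=(abs(s[:,0]-.587)<.06)&(abs(s[:,1]-.213)<.035)&(s[:,2]>.03)&(s[:,2]<.062); print(k.sum(),cv2.minAreaRect((s[k,:2]*1000).astype(np.float32)), s[k,0].min(), np.percentile(s[k,0],1))
E
```

```text
t: 17.35
position: [0.5736, 0.2167, 0.021]
tool_rot: [[-0.999, 0.047, 0.006], [0.047, 0.999, -0.003], [-0.006, -0.003, -1.0]]
wrist_force: [-0.1, -0.4, -0.5]
finger_gap: 0.0681
finger_force: 0.0
t: 17.85
position: [0.5753, 0.2169, 0.022]
tool_rot: [[-0.999, 0.048, 0.009], [0.048, 0.999, -0.002], [-0.009, -0.002, -1.0]]
wrist_force: [0.7, 0.5, 0.2]
finger_gap: 0.0494
finger_force: 63.5
352 ((585.8585205078125, 218.46063232421875), (93.54354095458984, 67.31451416015625), 13.598373413085938) 0.5406538553245679 0.5418355583113388
```

```bash
python3 -m handwheel '{"claw":[0.5,0.5,0.5,0.5,0.5,0.5,0.5,0.5,0.5,0.5],"dp":[[0,0,-20],[0,0,-35],[0,0,-35],[0,0,-30],[12,-36,0],[12,-36,0],[12,-36,0],[12,-36,0],[12,-36,0],[12,-36,0]],"twist":[0,-0.035,-0.035,0,0,0,0,0,0,0]}'
python3 -m handwheel '{"claw":[0.5,0.5,0.5,0.5,0.5,0.5,0.5,0.5],"dp":[[12,-36,0],[12,-36,0],[12,-36,0],[12,-36,0],[12,-36,0],[12,-36,0],[0,0,0],[0,0,0]],"twist":[0,0,0,0,0,0,0,0]}'
python3 - <<'E'
from h import *
c=snap("scene","s6"); im=cv2.imread("pics/s6.png"); cv2.imwrite("pics/s6c.png",cv2.resize(im[130:260,220:380],None,fx=4,fy=4))
s=sense(); print(s["position"],s["tool_rot"].round(4))
E
```

```text
t: 18.73
position: [0.5052, -0.0018, 0.1411]
tool_rot: [[-1.0, -0.023, 0.007], [-0.023, 1.0, -0.003], [-0.007, -0.003, -1.0]]
wrist_force: [0.5, -1.0, -4.3]
finger_gap: 0.0492
finger_force: 64.0
t: 19.4
position: [0.4385, -0.2197, 0.1413]
tool_rot: [[-1.0, -0.017, 0.008], [-0.017, 1.0, -0.002], [-0.008, -0.002, -1.0]]
wrist_force: [0.3, 1.3, -5.3]
finger_gap: 0.0493
finger_force: 64.8
[ 0.43872774 -0.21820638  0.141182  ] [[-0.9998 -0.0198  0.0073]
 [-0.0198  0.9998 -0.0012]
 [-0.0073 -0.0013 -1.    ]]
```

View pics/s6c.png

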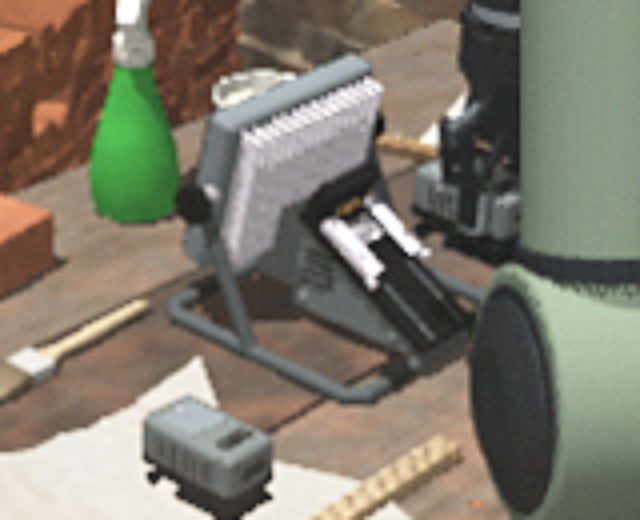

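The flat pack stands at crop (205,445). The fresh pack is level in the gripper at crop (470,195), and the empty shoe's rails are in clear view at crop (350,255) and (400,230). I'll check the deck's height and middle line from this cloud.

Run:
```python
from h import *
d=np.load("pics/s6.npz"); w,px=d["w"].reshape(-1,3),d["px"].reshape(-1,3).astype(int)
ok=(w[:,0]>.44)&(w[:,0]<.59)&(abs(w[:,1]+.216)<.045)&(w[:,2]>.015)
s=w[ok]; b=px[ok].mean(1)
ox,oz=.547,.080
X=(s[:,0]-ox)*.866+(s[:,2]-oz)*.5; Z=-(s[:,0]-ox)*.5+(s[:,2]-oz)*.866
for lo in np.arange(-.10,.05,.015):
    k=(X>lo)&(X<lo+.015)&(abs(s[:,1]+.217)<.015)&(Z<.02)
    r=(X>lo)&(X<lo+.015)&(b>150)&(Z<.03)
    print(lo.round(3),"deckZ",k.sum(),np.median(Z[k]).round(4),"rails",r.sum(),s[r,1].min().round(4) if r.any() else "",s[r,1].max().round(4) if r.any() else "")
```

```text
-0.1 deckZ 26 -0.0038 rails 0  
-0.085 deckZ 27 -0.0029 rails 0  
-0.07 deckZ 29 -0.0032 rails 0  
-0.055 deckZ 27 -0.003 rails 0  
-0.04 deckZ 28 -0.0037 rails 6 -0.2486 -0.1751
-0.025 deckZ 27 -0.0039 rails 37 -0.2413 -0.1756
-0.01 deckZ 32 -0.0024 rails 40 -0.2488 -0.1769
0.005 deckZ 29 0.0001 rails 58 -0.247 -0.1757
0.02 deckZ 27 -0.0024 rails 36 -0.2442 -0.1764
0.035 deckZ 22 0.0054 rails 3 -0.2317 -0.178
0.05 deckZ 0 nan rails 0
  return _methods._mean(a, axis=axis, dtype=dtype,
  ret = ret.dtype.type(ret / rcount)
```

```bash
python3 -m handwheel '{"claw":[0.5,0.5,0.5,0.5],"dp":[[-10,0,25],[-9,0,24],[0,0,0],[0,0,0]],"twist":[0,0,0,0]}'
python3 -m handwheel '{"claw":[0.5,0.5,0.5,0.5],"dp":[[0,0,4],[0,0,4],[0,0,0],[0,0,0]],"twist":[0,0,0,0]}'
python3 -m handwheel '{"claw":[0.5,0.5,0.5],"dp":[[0,0,4],[0,0,0],[0,0,0]],"twist":[0,0,0]}'
```

```text
t: 19.78
position: [0.458, -0.2153, 0.0916]
tool_rot: [[-1.0, -0.025, 0.005], [-0.025, 1.0, 0.0], [-0.005, 0.0, -1.0]]
wrist_force: [-0.1, 0.9, -4.1]
finger_gap: 0.0494
finger_force: 64.8
t: 20.12
position: [0.4592, -0.2176, 0.0855]
tool_rot: [[-1.0, -0.022, 0.009], [-0.022, 1.0, -0.003], [-0.009, -0.003, -1.0]]
wrist_force: [-0.1, -0.3, -4.5]
finger_gap: 0.0493
finger_force: 65.0
t: 20.37
position: [0.4592, -0.2181, 0.0814]
tool_rot: [[-1.0, -0.022, 0.009], [-0.022, 1.0, -0.003], [-0.009, -0.004, -1.0]]
wrist_force: [-2.3, -0.1, 0.6]
finger_gap: 0.0493
finger_force: 65.8
```

```bash
python3 -m handwheel '{"claw":[0.5,0.5,0.5,0.5],"dp":[[2.3,0,3.5],[2.3,0,3.5],[2.3,0,3.5],[0,0,0]],"twist":[0,0,0,0]}'
python3 -m handwheel '{"claw":[0.5,0.5,0.5,0.5],"dp":[[1.7,0,4],[1.7,0,4],[1.7,0,4],[0,0,0]],"twist":[0,0,0,0]}'
```

```text
t: 20.7
position: [0.4518, -0.2183, 0.0707]
tool_rot: [[-1.0, -0.021, 0.008], [-0.021, 1.0, -0.004], [-0.008, -0.004, -1.0]]
wrist_force: [-5.8, -0.4, 2.8]
finger_gap: 0.0492
finger_force: 67.9
t: 21.03
position: [0.4467, -0.2183, 0.0584]
tool_rot: [[-1.0, -0.021, 0.008], [-0.021, 1.0, -0.003], [-0.008, -0.003, -1.0]]
wrist_force: [-4.3, -1.4, 2.4]
finger_gap: 0.0495
finger_force: 71.0
```

```bash
python3 -m handwheel '{"claw":[0.5,0.5,0.5,0.5],"dp":[[1,0,4],[1,0,4],[0,0,0],[0,0,0]],"twist":[0,0,0,0]}'
python3 -m handwheel '{"claw":[0.5,0.5,0.5],"dp":[[0.5,0,3],[0,0,0],[0,0,0]],"twist":[0,0,0]}'
```

```text
t: 21.37
position: [0.4448, -0.2182, 0.0503]
tool_rot: [[-1.0, -0.022, 0.007], [-0.022, 1.0, -0.003], [-0.007, -0.003, -1.0]]
wrist_force: [-3.9, -1.4, 0.5]
finger_gap: 0.0492
finger_force: 72.0
t: 21.62
position: [0.4445, -0.2181, 0.0474]
tool_rot: [[-1.0, -0.022, 0.007], [-0.022, 1.0, -0.003], [-0.007, -0.003, -1.0]]
wrist_force: [-5.4, -1.2, 1.2]
finger_gap: 0.0495
finger_force: 72.5
```

```bash
python3 -m handwheel '{"claw":[0.5,0.5,0.5],"dp":[[0,0,3],[0,0,0],[0,0,0]],"twist":[0,0,0]}'
python3 -m handwheel '{"claw":[0.5,0.5,0.5],"dp":[[0,0,3],[0,0,0],[0,0,0]],"twist":[0,0,0]}'
python3 - <<'E'
from h import *
for n in ("scene","top","wrist"): snap(n,"p7"+n)
a=cv2.imread("pics/p7scene.png")[140:240,280:400]; b=cv2.imread("pics/p7wrist.png")
cv2.imwrite("pics/p7.png",np.hstack([cv2.resize(a,(400,333)),cv2.resize(b,(400,333))]))
w=np.load("pics/p7top.npz")["w"]
for v in range(186,232,2): print(v,w[v,346:354:3,:][:,[0,2]].round(3).tolist())
E
```

```text
t: 21.87
position: [0.4441, -0.2183, 0.0452]
tool_rot: [[-1.0, -0.022, 0.007], [-0.022, 1.0, -0.003], [-0.007, -0.004, -1.0]]
wrist_force: [-8.2, 0.5, 11.6]
finger_gap: 0.0494
finger_force: 74.1
t: 22.12
position: [0.4434, -0.2187, 0.0437]
tool_rot: [[-1.0, -0.022, 0.005], [-0.022, 1.0, -0.005], [-0.005, -0.005, -1.0]]
wrist_force: [-15.0, 0.9, 29.7]
finger_gap: 0.0493
finger_force: 77.3
186 [[0.57, 0.095], [0.57, 0.092], [0.571, 0.087]]
188 [[0.563, 0.092], [0.564, 0.089], [0.564, 0.089]]
190 [[0.556, 0.096], [0.558, 0.085], [0.559, 0.082]]
192 [[0.551, 0.083], [0.552, 0.079], [0.553, 0.075]]
194 [[0.545, 0.08], [0.545, 0.078], [0.478, 0.487]]
196 [[0.539, 0.076], [0.54, 0.073], [0.472, 0.494]]
198 [[0.533, 0.07], [0.468, 0.488], [0.466, 0.496]]
200 [[0.527, 0.064], [0.462, 0.49], [0.459, 0.512]]
202 [[0.458, 0.481], [0.456, 0.496], [0.449, 0.542]]
204 [[0.452, 0.487], [0.45, 0.501], [0.445, 0.538]]
206 [[0.447, 0.486], [0.44, 0.541], [0.44, 0.541]]
208 [[0.442, 0.488], [0.435, 0.541], [0.435, 0.539]]
210 [[0.43, 0.538], [0.43, 0.539], [0.429, 0.546]]
212 [[0.426, 0.538], [0.423, 0.559], [0.422, 0.563]]
214 [[0.418, 0.559], [0.417, 0.571], [0.416, 0.574]]
216 [[0.411, 0.577], [0.41, 0.584], [0.41, 0.587]]
218 [[0.405, 0.591], [0.405, 0.594], [0.404, 0.596]]
220 [[0.399, 0.604], [0.399, 0.603], [0.399, 0.604]]
222 [[0.394, 0.605], [0.393, 0.615], [0.393, 0.612]]
224 [[0.388, 0.62], [0.388, 0.617], [0.389, 0.613]]
226 [[0.383, 0.626], [0.383, 0.627], [0.383, 0.627]]
228 [[0.378, 0.632], [0.378, 0.634], [0.378, 0.632]]
230 [[0.372, 0.642], [nan, nan], [0.373, 0.637]]
```

View pics/p7.png

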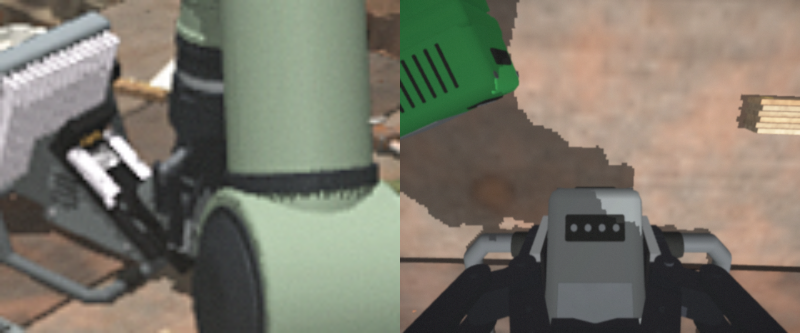

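Left: the pack sits on the low end of the deck at (165,240). Right, in the wrist view, its rear face is tilted and centred between the fingers at (595,240). The contact force now points square to the deck, so the pack is flush. I'll ease the pressure and slide it up.

```bash
python3 -m handwheel '{"claw":[0.5,0.5,0.5,0.5,0.5],"dp":[[1.2,0,-2.2],[-4.3,0,-2.5],[-4.3,0,-2.5],[-4.3,0,-2.5],[0,0,0]],"twist":[0,0,0,0,0]}'
python3 -m handwheel '{"claw":[0.5,0.5,0.5,0.5],"dp":[[-4.3,0,-2.5],[-4.3,0,-2.5],[-4.3,0,-2.5],[0,0,0]],"twist":[0,0,0,0]}'
python3 -m handwheel '{"claw":[0.5,0.5,0.5,0.5],"dp":[[-4.3,0,-2.5],[-4.3,0,-2.5],[0,0,0],[0,0,0]],"twist":[0,0,0,0]}'
```

```text
t: 22.68
position: [0.4557, -0.2176, 0.0514]
tool_rot: [[-1.0, -0.022, 0.005], [-0.022, 1.0, -0.003], [-0.005, -0.003, -1.0]]
wrist_force: [-8.3, 1.6, 8.1]
finger_gap: 0.0493
finger_force: 74.5
t: 23.02
position: [0.4692, -0.2171, 0.0587]
tool_rot: [[-1.0, -0.023, 0.006], [-0.023, 1.0, -0.002], [-0.006, -0.002, -1.0]]
wrist_force: [-5.6, 1.0, 5.5]
finger_gap: 0.0492
finger_force: 74.3
t: 23.35
position: [0.4781, -0.217, 0.0639]
tool_rot: [[-1.0, -0.023, 0.008], [-0.023, 1.0, -0.002], [-0.008, -0.002, -1.0]]
wrist_force: [-4.3, 0.6, 5.2]
finger_gap: 0.0496
finger_force: 74.3
```

```bash
python3 -m handwheel '{"claw":[0.5,0.5,0.5,0.5,0.5],"dp":[[-4.3,0,-2.5],[-4.3,0,-2.5],[-4.3,0,-2.5],[0,0,0],[0,0,0]],"twist":[0,0,0,0,0]}'
python3 -m handwheel '{"claw":[0.5,0.5,0.5,0.5,0.5],"dp":[[-4.3,0,-2.5],[-4.3,0,-2.5],[-4.3,0,-2.5],[0,0,0],[0,0,0]],"twist":[0,0,0,0,0]}'
```

```text
t: 23.77
position: [0.4916, -0.2169, 0.0718]
tool_rot: [[-1.0, -0.023, 0.009], [-0.023, 1.0, -0.002], [-0.009, -0.002, -1.0]]
wrist_force: [-4.4, 0.9, 2.7]
finger_gap: 0.0491
finger_force: 74.0
t: 24.18
position: [0.5047, -0.2165, 0.0794]
tool_rot: [[-1.0, -0.023, 0.01], [-0.023, 1.0, -0.002], [-0.01, -0.002, -1.0]]
wrist_force: [-3.1, 1.2, 1.1]
finger_gap: 0.0494
finger_force: 74.0
```

```bash
python3 -m handwheel '{"claw":[0.5,0.5,0.5,0.5],"dp":[[-4.3,0,-2.5],[-2.6,0,-1.5],[0,0,0],[0,0,0]],"twist":[0,0,0,0]}'
python3 -m handwheel '{"claw":[0.5,0.5,0.5,0.5],"dp":[[-2.6,0,-1.5],[-2.6,0,-1.5],[0,0,0],[0,0,0]],"twist":[0,0,0,0]}'
```

```text
t: 24.52
position: [0.5123, -0.217, 0.0838]
tool_rot: [[-1.0, -0.022, 0.012], [-0.022, 1.0, -0.003], [-0.012, -0.004, -1.0]]
wrist_force: [1.4, -0.4, 0.8]
finger_gap: 0.0497
finger_force: 73.7
t: 24.85
position: [0.5125, -0.216, 0.0843]
tool_rot: [[-1.0, -0.021, 0.002], [-0.021, 1.0, -0.002], [-0.001, -0.002, -1.0]]
wrist_force: [-5.0, -1.7, -8.6]
finger_gap: 0.0491
finger_force: 72.7
```

```bash
python3 -m handwheel '{"claw":[0.5,0.5,0.5,0.5],"dp":[[-2.6,0,-1.5],[-2.6,0,-1.5],[0,0,0],[0,0,0]],"twist":[0,0,0,0]}'
python3 -m handwheel '{"claw":[0.5,0.5,0.5,0.5],"dp":[[-2.6,0,-1.5],[-2.6,0,-1.5],[0,0,0],[0,0,0]],"twist":[0,0,0,0]}'
```

```text
t: 25.18
position: [0.5122, -0.2153, 0.0849]
tool_rot: [[-1.0, -0.02, -0.01], [-0.02, 1.0, -0.001], [0.01, -0.001, -1.0]]
wrist_force: [-14.9, -4.4, -13.4]
finger_gap: 0.0489
finger_force: 72.3
t: 25.52
position: [0.5119, -0.2149, 0.0852]
tool_rot: [[-1.0, -0.019, -0.021], [-0.019, 1.0, -0.001], [0.021, -0.0, -1.0]]
wrist_force: [-24.7, -8.3, -20.3]
finger_gap: 0.0496
finger_force: 71.5
```

```bash
python3 -m handwheel '{"claw":[0.5,0.5,0.5,0.5],"dp":[[6,0,3.5],[6,0,3.5],[0,0,0],[0,0,0]],"twist":[0,0,0,0]}'
python3 -m handwheel '{"claw":[0.5,0.5,0.5,0.5],"dp":[[2.6,0,1.5],[1.3,0,0.8],[0,0,0],[0,0,0]],"twist":[0,0,0,0]}'
```

```text
t: 25.85
position: [0.5126, -0.2161, 0.0843]
tool_rot: [[-1.0, -0.022, 0.005], [-0.022, 1.0, -0.002], [-0.005, -0.002, -1.0]]
wrist_force: [-4.1, -0.4, -9.4]
finger_gap: 0.0494
finger_force: 72.7
t: 26.18
position: [0.5121, -0.2168, 0.0837]
tool_rot: [[-1.0, -0.023, 0.012], [-0.023, 1.0, -0.003], [-0.012, -0.003, -1.0]]
wrist_force: [3.0, 0.9, -3.7]
finger_gap: 0.0493
finger_force: 73.3
```

```bash
python3 -m handwheel '{"claw":[0,-0.3,-0.7,-1,-1,-1,-1,-1,-1,-1],"dp":[[0,0,0],[0,0,0],[0,0,0],[0,0,0],[0,0,-8],[0,0,-25],[0,0,-35],[0,0,-35],[20,0,-30],[30,0,-10]],"twist":[0,0,0,0,0,0,0,0,0,0]}'
python3 -m handwheel '{"claw":[-1,-1,-1,-1,-1,-1],"dp":[[40,0,0],[40,0,0],[30,0,0],[0,0,0],[0,0,0],[0,0,0]],"twist":[0,0,0,0,0,0]}'
python3 - <<'E'
from h import *
snap("scene","s8"); snap("top","t8")
im=cv2.imread("pics/s8.png")[130:270,190:390]; cv2.imwrite("pics/s8c.png",cv2.resize(im,None,fx=4,fy=4))
w=np.load("pics/t8.npz")["w"]; s=w.reshape(-1,3)
ox,oz=.547,.079
X=(s[:,0]-ox)*.866+(s[:,2]-oz)*.5; Z=-(s[:,0]-ox)*.5+(s[:,2]-oz)*.866
f=lambda s: [ (X:=(s[:,0]-ox)*.866+(s[:,2]-oz)*.5), -(s[:,0]-ox)*.5+(s[:,2]-oz)*.866]
for n in ("top0","t8"):
    s=np.load(f"pics/{n}.npz")["w"].reshape(-1,3); X,Z=f(s)
    k=(abs(s[:,1]+.215)<.03)&(Z>.048)&(Z<.07)&(X>-.12)&(X<.08); print(n,k.sum(),np.percentile(X[k],[1,50,99]).round(4),np.median(Z[k]).round(4),np.percentile(s[k,1],[1,99]).round(4))
E
```

```text
t: 27.02
position: [0.4624, -0.2191, 0.2309]
tool_rot: [[-1.0, -0.024, 0.016], [-0.024, 1.0, -0.008], [-0.016, -0.008, -1.0]]
wrist_force: [0.3, -0.8, -0.3]
finger_gap: 0.0853
finger_force: 0.0
t: 27.52
position: [0.3498, -0.2204, 0.2254]
tool_rot: [[-1.0, -0.022, 0.01], [-0.022, 1.0, -0.004], [-0.01, -0.004, -1.0]]
wrist_force: [-0.4, -0.0, 1.0]
finger_gap: 0.0856
finger_force: 0.0
top0 405 [-0.0486 -0.0019  0.0408] 0.0569 [-0.2398 -0.1906]
t8 395 [-0.0477 -0.0019  0.041 ] 0.0568 [-0.2407 -0.1921]
```

View pics/s8c.png

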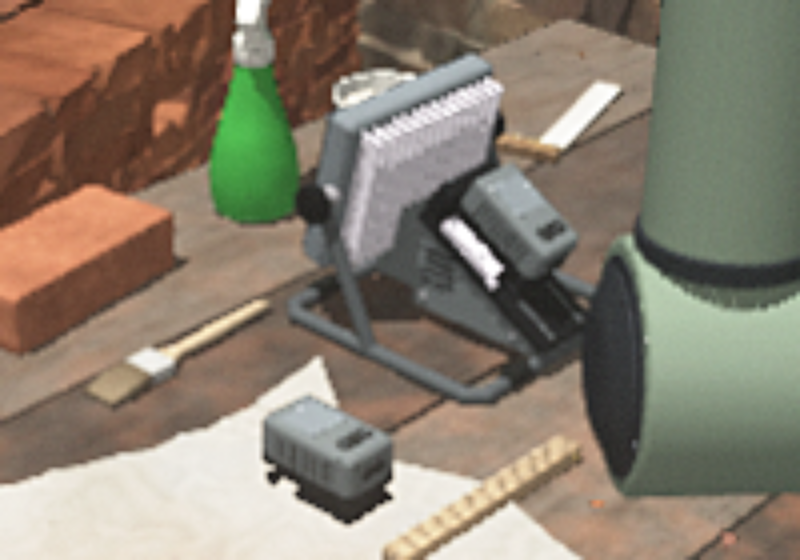

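The fresh pack sits on the shoe at crop (520,220), within 1 mm of where the flat pack was. The flat pack stands upright at crop (328,450), and the rule and brush are undisturbed. I'll hand the job in.

```bash
python3 -c "
from plant import *
print(finish_job())"
```

```text
the job is handed in; nothing more can be done
None
```

The fresh pack is home against the stop and stayed on the shoe after I let go, the flat pack stands upright on the bench, nothing else was moved as far as the last view shows, and the job was handed in at about 27.6 s.

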